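Seat the raised tube and check in the rack

TASK

One purple-capped tube in the white rack stands higher than the other purple ones: push it gently straight down with the fingertips until it is fully seated, level with them, and then press the reader's green key all the way down for a moment to check in the rack, and withdraw. Do not pull any tube up, and leave every other tube (also the raised red-capped one), the other two keys and the things lying on the table alone.

Things in the scene. Friction and masses are not known exactly. Their poses are not given: they have to be found in the camera images.
- rack: White foam tube rack, fixed, a block 120 (x) by 220 (y) by 55 mm high with a grid of holes; origin at the centre of its underside, on the table, z up. Eight capped sample tubes stand in it in two rows of four, 50 mm from centre to centre; which tube stands in which place varies. A fully seated tube has the top of its cap 105 mm above the table.
- purple_raised: THE TUBE TO SEAT: clear upright tube with a purple cap (cap 18 mm across, 20 mm tall), the only purple-capped one that is not fully seated: its cap top starts 22 to 30 mm higher than those of the seated tubes. Its origin is the centre of the flat top of its cap, z up. So it is seated when its origin is 105 mm above the table. It slides straight up and down in its hole against a steady friction of about 2.5 N, does not spring back, and comes to a hard stop when seated.
- red_raised: Same tube with a red cap, also standing 22 to 30 mm too high: it is put up to be taken out and must stay as it is. Its origin is the centre of the flat top of its cap, z up.
- reader: Grey rack reader, fixed, a box 140 (x) by 180 (y) by 50 mm high with a dark screen on the far half of its top and three round keys in a row along its y, 50 mm apart, on the near half; origin at the centre of its underside, on the table, z up.
- key_green: THE KEY TO PRESS: green round spring key, 26 mm across, standing 8 mm proud of the reader's top. Origin at the centre of its top face, 58 mm above the table at rest. Travel 6 mm straight down; force about 1.1 N at the start and 4 N fully down, then a hard stop; it springs back when let go. The order of the three keys varies.
- purple_a: Purple-capped tube, same make, already seated (cap top 105 mm above the table); to be left alone. Its origin is the centre of the flat top of its cap, z up.
- purple_b: Purple-capped tube, same make, already seated (cap top 105 mm above the table); to be left alone. Its origin is the centre of the flat top of its cap, z up.
- purple_c: Purple-capped tube, same make, already seated (cap top 105 mm above the table); to be left alone. Its origin is the centre of the flat top of its cap, z up.
- red_a: Red-capped tube, same make, already seated (cap top 105 mm above the table); to be left alone. Its origin is the centre of the flat top of its cap, z up.
- red_b: Red-capped tube, same make, already seated (cap top 105 mm above the table); to be left alone. Its origin is the centre of the flat top of its cap, z up.
- red_c: Red-capped tube, same make, already seated (cap top 105 mm above the table); to be left alone. Its origin is the centre of the flat top of its cap, z up.
- key_yellow: Yellow key of the reader, same size as the green one; to be left alone. Origin at the centre of its top face.
- key_red: Red key of the reader, same size as the green one; to be left alone. Origin at the centre of its top face.
- holder_a: Loose light-blue tube holder, a plastic barrel 22 mm across and 79 mm long, lying on the table behind the rack; origin at mid-length on the table.
- holder_b: A second such loose light-blue holder, to the left of the work; origin at mid-length on the table.
- pen: Loose orange pen, 134 mm long, 9 mm thick, lying in front of the reader on the robot's side; origin on the table at mid-length, x along it.
- tape: Loose white roll of tape lying flat behind the reader, 64 mm across, 19 mm high; origin at the centre of its underside.
- clamp: Loose small pink line clamp, 40 by 30 by 12 mm high, on the table; origin at its underside.
- sanitizer: Loose upright bottle, 60 mm across, 150 mm tall, far right; origin at the centre of its underside.

How it is judged (in metres and radians):
On the way, in this order (a step that is already met when the one before it is completed fails the run):
1. the raised purple tube is pushed down until seated (cap top within 3 mm of the seated height) (z of purple_raised in the frame of rack below 0.108 m), for 0.2 s.
2. the green key is pressed at least 4 mm down by the robot's fingers (z of key_green in the frame of reader below 0.054 m and contact force between the fingers and key_green above 0.5 N), for 0.1 s.
At the end, for the whole second after the job is handed in: The purple tube's cap top is within 3 mm of the seated height and at rest, the green key has sprung back, every other tube and key is within 3 mm and every loose thing within 15 mm of where it started (z of purple_raised in the frame of rack between 0.102 and 0.108 m and linear speed of purple_raised below 0.01 m/s and z of key_green in the frame of reader above 0.056 m and distance of each of purple_a, purple_b, purple_c, red_raised, red_a, red_b, red_c, key_yellow, key_red from where it was at the start of the episode below 0.003 m and distance of each of holder_a, holder_b, pen, tape, clamp, sanitizer from where it was at the start of the episode below 0.015 m); the robot touches nothing.
It fails at once if the green key pressed while the purple tube still stands more than 5 mm high (z of key_green in the frame of reader below 0.054 m and z of purple_raised in the frame of rack above 0.11 m).
It fails at once if the purple tube pulled up (cap top more than 34 mm above the seated height) (z of purple_raised in the frame of rack above 0.139 m).
It fails at once if the purple tube or the green key hit or pressed with more than 35 N (contact force between the fingers and purple_raised above 35 N or contact force between the fingers and key_green above 35 N).
It fails at once if another tube moved by more than 3 mm or pressed with more than 2 N, or the yellow or red key pressed by more than 3 mm (distance of any of purple_a, purple_b, purple_c, red_raised, red_a, red_b, red_c, key_yellow, key_red from where it was at the start of the episode above 0.003 m or contact force between any of the fingers, the arm and purple_a above 2 N or contact force between any of the fingers, the arm and purple_b above 2 N or contact force between any of the fingers, the arm and purple_c above 2 N or contact force between any of the fingers, the arm and red_raised above 2 N or contact force between any of the fingers, the arm and red_a above 2 N or contact force between any of the fingers, the arm and red_b above 2 N or contact force between any of the fingers, the arm and red_c above 2 N).
It fails at once if a loose thing on the table moved by more than 15 mm (distance of any of holder_a, holder_b, pen, tape, clamp, sanitizer from where it was at the start of the episode above 0.015 m).
It also fails if it takes over 42 s, if anything falls off the work surface, if the arm or the gripper's body presses on something with over 40 N, if the wrist force passes 120 N, or if a joint passes its speed limit or range.

ROBOT

A 7-joint arm with a two-finger parallel gripper is mounted at the origin on the work surface. World frame = base frame: x ahead of the robot, y to its left, z up, the work surface at z = 0. Lengths are in m, angles in degrees, forces in N, time in s.
With the tool pointing down it reaches from about 0.425 to 0.8 m from the base axis. Payload 8.3 kg.
Tool frame: the origin (TCP) lies between the finger pads; the fingertips stand 25 mm ahead of it and the grasp point (between the pads) lies 6 mm ahead of it; z points along the fingers, y is the line along which they close (so a half turn about z gives the same grasp; the last joint's range is limited). The gripper opens to 85 mm and grips with 20 to 120 N. Pads are 22 mm wide; open, the fingers measure 114 mm over their backs; the gripper's body (76 mm by 85 mm) begins 54 mm behind the grasp point. The pads swing forward as they close: fully open they stand 13 mm farther back than shut.
Start: joints at [68.875, 21.967, 0.94, 78.501, -0.361, 79.538, -2.664], TCP at [0.188, -0.596, 0.256] pointing down, gripper open.
Joint ranges: [-169.22, 169.22], [-14.56, 117.87], [-87.37, 89.26], [10.42, 133.3], [-82.24, 262.24], [0.94, 117.77], [-172.7, 172.7]. Speed limits (degrees/s): [136.94, 136.94, 172.46, 172.46, 180, 180, 180].

INTERFACE

Orientations are given as [roll, pitch, yaw] about the fixed x, y, z axes, in that order (R = Rz(yaw) Ry(pitch) Rx(roll)).
In Python, from workcell import manip, read_camera gives the robot as it stands. The module is installed in compiled form; this text tells all that it offers.
- The arm moves only by the tool servo_tool, never from a script. Its argument "motion" is a list of rows, each an object of numbers: "dx", "dy", "dz": the shift along the tool's x, y, z in cm; "ax", "ay", "az": the turn, a rotation vector about the tool's x, y, z in rad; "hand": the gripper command: -1 is shut, 1 is fully open, values between are in proportion. In form: [{"dx": .., "dy": .., "dz": .., "ax": .., "ay": .., "az": .., "hand": ..}, ...]. A call has 1 to 10 rows; each row shifts and turns the commanded pose from where the row before left it, along the tool's axes as they then stand; what a row does not reach is not made up. A row lasts 1/10 s, in which the tool goes at most 50 mm and 8.59 degrees, less where a joint would pass 70% of its speed; a pose out of reach is approached as far as the arm can. A call is refused whole if a number of a shift passes 5 or a number of a turn 0.15, either way. A call with a gripper value outside its range is refused whole. The fingers move at their own pace and stop on an object; the grip force is fixed at half the most. Time passes only in rows, so rows that do not move let the fingers close. It gives the time, the measured TCP pose, the force, the opening and the grip force at its end, in the units of the state.
- manip.sense(): the state, without advancing time (a new reading comes with each control period).
- read_camera(name): name is "scene" or "top" or "wrist"; returns a dict with "color" (384x512x3 uint8, red, green, blue), "mtx" (3x3 intrinsics, pixels), "R" (3x3) and "t" (3): a world point X has camera coordinates R X + t; the wrist camera has in their place "mount" (4x4, takes a point from camera to tool coordinates, whose origin is the TCP and whose axes are the flange's). Camera axes: x right, y down, z forward; pixel columns grow to the right and rows downward; lengths in m; the calibration is good to about 2 mm. A picture is of the moment at which its call begins: read the wrist's pose just before it. There is no depth.
- manip.finish_job(): hands the job in; it is judged then, once.
The state is a dict: "clock": time; "joints": joint angles; "joint_velocities": joint speeds; "tau": joint torques, N m; "position": TCP position; "orientation": TCP orientation; "force": force on the tool from outside, world axes, zero at the start; "wrist_torque": the same for the moment, N m; "gripper_width": finger opening in m; "gripper_force": force on a finger pad.
Only numpy, scipy, OpenCV 4.12 (cv2) and the standard library are available. Lean on these libraries where they do the work, as an engineer would, in place of code of your own. Each camera call takes 0.05 s, during which the arm holds its last target. There are 200 camera calls.

## Working session

There is one attempt and no reset: what is moved stays moved. The work goes in short steps, Python scripts to look and compute and a tool call to move; the robot and the scene stay as the last step left them, time stands still between calls to the robot, and variables do not carry over. Pictures are saved under pics/ and viewed, at most 10 in all, crops included, and the job is handed in when it is done.

Besides the shell and the picture viewer there is one more tool, called after "Emit:" as name([rows], argument=value, ...), one row to a line, values as JSON. servo_tool: Moves the arm, as the interface text tells. Its arguments: {"type":"object","properties":{"motion":{"type":"array","items":{"type":"object","properties":{"dx":{"type":"number"},"dy":{"type":"number"},"dz":{"type":"number"},"ax":{"type":"number"},"ay":{"type":"number"},"az":{"type":"number"},"hand":{"type":"number"}}}}},"required":["motion"]}

```bash
mkdir -p pics
python3 - <<'E'
from workcell import manip, read_camera
import cv2,numpy as np,pickle
s=manip.sense();print(s)
d={}
for n in("scene","top"):
    c=read_camera(n);d[n]=c;cv2.imwrite(f"pics/{n}0.png",c["color"][:,:,::-1]);print(n,c["mtx"],c["R"],c["t"])
pickle.dump(d,open("cams.pkl","wb"))
E
```

```text
{'clock': 0.0, 'joints': array([68.87462944, 22.01439274,  0.93906281, 78.56204812, -0.36403695,
       79.53689208, -2.66472213]), 'joint_velocities': array([ 0.05564133,  0.0107769 ,  0.07989325,  0.0408528 , -0.05667167,
        0.0482624 ,  0.04422005]), 'tau': array([ 1.11210513e-03, -6.27593708e+01,  8.44557434e-01, -3.71828055e+01,
        1.65265042e-02,  1.40638094e-02,  3.27643875e-05]), 'position': array([ 0.18807112, -0.59555692,  0.25528242]), 'orientation': array([-1.79889390e+02, -7.29647370e-04,  1.75232461e+01]), 'force': array([0.3915236 , 0.93762053, 1.28430005]), 'wrist_torque': array([-0.02571442, -0.03759298, -0.01437994]), 'gripper_force': 0.0, 'gripper_width': 0.08558630600896237}
scene [[488.60350182   0.         255.14295229]
 [  0.         488.60350182 195.90493993]
 [  0.           0.           1.        ]] [[-0.76940958  0.63873667 -0.00493656]
 [ 0.36479359  0.43305281 -0.82425172]
 [-0.52434201 -0.635988   -0.56620202]] [ 0.39957292 -0.10775076  1.68388516]
top [[351.32955633   0.         255.9161888 ]
 [  0.         351.32955633 194.30128021]
 [  0.           0.           1.        ]] [[ 0.01975492 -0.99956069  0.02209448]
 [-0.99554469 -0.02170381 -0.091759  ]
 [ 0.09219822 -0.02018335 -0.9955361 ]] [-0.03388509  0.51592021  1.30072585]
```

View pics/scene0.png

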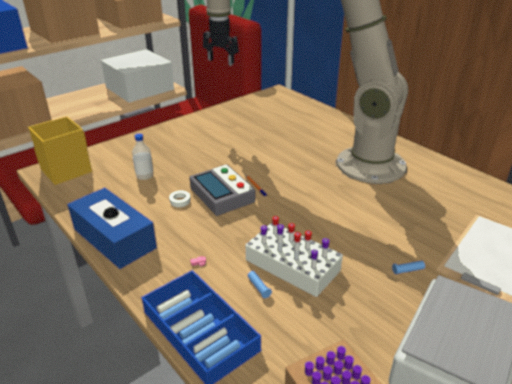

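View pics/top0.png

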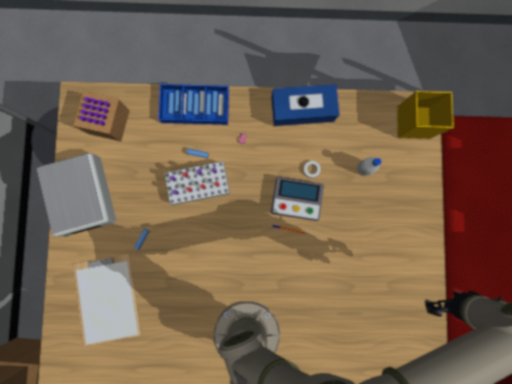

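Scene: the white rack is at (293,255) and the reader at (222,188). Top: the rack is at (197,183). The reader's keys run red (283,206), yellow (296,208), green (308,210).

```bash
cat > h.py <<'E'
import cv2,numpy as np
def blobs(img,col,roi,amin=4):
    h=cv2.cvtColor(img,cv2.COLOR_RGB2HSV);H,S,V=[h[...,i].astype(int) for i in range(3)]
    m={'purple':(H>120)&(H<160)&(S>90),'red':((H<7)|(H>172))&(S>130),'green':(H>45)&(H<85)&(S>90),'yellow':(H>14)&(H<32)&(S>140)&(V>150)}[col].astype(np.uint8)
    k=np.zeros_like(m);x0,y0,x1,y1=roi;k[y0:y1,x0:x1]=1
    n,l,st,c=cv2.connectedComponentsWithStats(m*k,connectivity=4)
    return [(c[i],st[i]) for i in range(1,n) if st[i,4]>=amin]
def ray(c,uv):
    d=c["R"].T@np.linalg.inv(c["mtx"])@np.array([uv[0],uv[1],1.]);return -c["R"].T@c["t"],d
def plane(c,uv,z):
    o,d=ray(c,uv);return o+d*(z-o[2])/d[2]
def tri(c1,u1,c2,u2):
    o1,d1=ray(c1,u1);o2,d2=ray(c2,u2);d1=d1/np.linalg.norm(d1);d2=d2/np.linalg.norm(d2)
    s=np.linalg.lstsq(np.c_[d1,-d2],o2-o1,rcond=None)[0];a,b=o1+s[0]*d1,o2+s[1]*d2
    return (a+b)/2,np.linalg.norm(a-b)
def proj(c,X):
    p=c["mtx"]@(c["R"]@X+c["t"]);return p[:2]/p[2]
E
python3 - <<'E'
import pickle;from h import *
d=pickle.load(open("cams.pkl","rb"));np.set_printoptions(precision=3,suppress=True)
R={"scene":(235,210,345,275),"top":(162,158,232,205)};K={"scene":(200,160,255,200),"top":(270,200,325,222)}
for n in R:
    for col in("purple","red"):
        for c,s in blobs(d[n]["color"],col,R[n]):print(n,col,c,s[2:],plane(d[n],c,.097))
    for col in("green","yellow","red"):
        for c,s in blobs(d[n]["color"],col,K[n]):print(n,"key",col,c,s[4],plane(d[n],c,.057))
a=d["scene"]["color"][205:300,235:350];b=d["top"]["color"][155:225,160:330]
a=cv2.resize(a,(575,475)[:2],interpolation=cv2.INTER_CUBIC);cv2.imwrite("pics/crop_s.png",a[:,:,::-1])
b=cv2.resize(b,(680,280),interpolation=cv2.INTER_CUBIC);cv2.imwrite("pics/crop_t.png",b[:,:,::-1])
E
```

```text
scene purple [279.74 228.42] [ 7 10 50] [0.562 0.15  0.097]
scene purple [263.304 229.783] [ 6  9 46] [0.598 0.128 0.097]
scene purple [324.932 242.763] [ 7 10 59] [0.516 0.263 0.097]
scene purple [313.804 254.283] [ 7  9 46] [0.567 0.275 0.097]
scene red [275.265 220.102] [ 7  9 49] [0.548 0.117 0.097]
scene red [290.915 227.234] [ 7  9 47] [0.537 0.165 0.097]
scene red [307.62 235.  ] [ 7 10 50] [0.527 0.214 0.097]
scene red [297.104 236.417] [ 7 10 48] [0.551 0.202 0.097]
scene key green [224. 170.] 15 [ 0.463 -0.222  0.057]
scene key yellow [231.7  177.35] 20 [ 0.471 -0.172  0.057]
scene key red [239.875 184.583] 24 [ 0.477 -0.123  0.057]
top purple [213.615 169.615] [ 4  4 13] [0.595 0.131 0.097]
top purple [199.062 171.188] [ 5  5 16] [0.588 0.183 0.097]
top purple [172.364 178.091] [ 4  3 11] [0.561 0.277 0.097]
top purple [174.846 191.769] [ 5  4 13] [0.513 0.266 0.097]
top red [185. 174.] [3 3 9] [0.577 0.233 0.097]
top red [202.875 186.125] [3 3 8] [0.535 0.168 0.097]
top red [189. 189.] [3 3 7] [0.523 0.216 0.097]
top key green [309.368 210.211] 19 [ 0.459 -0.22   0.057]
top key yellow [296. 208.] 21 [ 0.466 -0.171  0.057]
top key red [282.762 206.048] 21 [ 0.472 -0.122  0.057]
```

View pics/crop_s.png

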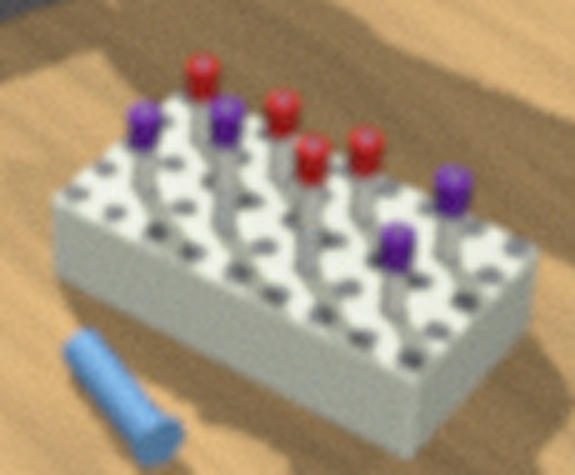

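View pics/crop_t.png

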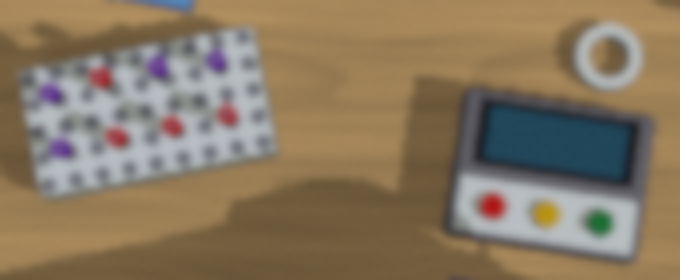

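The raised purple tube is in the far row, between a seated purple and the raised red one: top (199,171), scene (280,228). The green key is the rightmost one, near (0.46,-0.22). I'll set out now and close the fingers on the way.

Emit:
servo_tool([
  {"dx":2,"dy":-1.5,"hand":-1},
  {"dx":4,"dy":-2.8,"hand":-1},
  {"dx":4,"dy":-2.8,"hand":-1},
  {"dx":4,"dy":-2.8,"hand":-1},
  {"dx":4,"dy":-2.8,"hand":-1},
  {"dx":4,"dy":-2.8,"hand":-1},
  {"dx":4,"dy":-2.8,"hand":-1},
  {"dx":4,"dy":-2.8,"hand":-1},
  {"dx":4,"dy":-2.8,"hand":-1},
  {"dx":2,"dy":-1.5,"hand":-1},
])

```text
$.motion[0]: bad value
```

Run:
```python
import pickle;from h import *
from workcell import manip
d=pickle.load(open("cams.pkl","rb"));np.set_printoptions(precision=4,suppress=True)
s,t=d["scene"],d["top"]
for n,a,b in (("praised",(279.74,228.42),(199.06,171.19)),("rraised",(297.1,236.42),(185,174)),("p1",(263.3,229.78),(213.6,169.6)),("p2",(313.8,254.28),(172.36,178.1)),("p3",(324.93,242.76),(174.85,191.77)),("green",(224,170),(309.37,210.2))):print(n,*tri(s,a,t,b))
q=manip.sense();print(q["joints"],q["position"],q["orientation"],q["clock"],q["gripper_width"])
```

```text
praised [0.5853 0.1776 0.1251] 0.003994529074074394
rraised [0.574  0.2264 0.1247] 0.0031846777306517074
p1 [0.5967 0.1298 0.0977] 0.004559397662308395
p2 [0.5632 0.2754 0.0951] 0.005008624094147347
p3 [0.514  0.2643 0.0971] 0.0045121024460679626
green [ 0.4608 -0.2216  0.0562] 0.004269788859369
[68.875  22.0116  0.9371 78.5564 -0.3599 79.5374 -2.6634] [ 0.1881 -0.5956  0.2554] [-179.8975    0.0022   17.5268] 0.1 0.08556877161911
```

Triangulation agrees with the given heights. The row form seems to need every field.

Emit:
servo_tool([
  {"dx":2,"dy":-1.5,"dz":0,"ax":0,"ay":0,"az":0,"hand":-1},
  {"dx":4,"dy":-2.8,"dz":0,"ax":0,"ay":0,"az":0,"hand":-1},
  {"dx":4,"dy":-2.8,"dz":0,"ax":0,"ay":0,"az":0,"hand":-1},
  {"dx":4,"dy":-2.8,"dz":0,"ax":0,"ay":0,"az":0,"hand":-1},
  {"dx":4,"dy":-2.8,"dz":0,"ax":0,"ay":0,"az":0,"hand":-1},
  {"dx":4,"dy":-2.8,"dz":0,"ax":0,"ay":0,"az":0,"hand":-1},
  {"dx":4,"dy":-2.8,"dz":0,"ax":0,"ay":0,"az":0,"hand":-1},
  {"dx":4,"dy":-2.8,"dz":0,"ax":0,"ay":0,"az":0,"hand":-1},
  {"dx":4,"dy":-2.8,"dz":0,"ax":0,"ay":0,"az":0,"hand":-1},
  {"dx":2,"dy":-1.5,"dz":0,"ax":0,"ay":0,"az":0,"hand":-1},
])

```text
clock: 1.1
position: [0.4573, -0.2406, 0.2562]
orientation: [-179.9, -0.1, 17.8]
force: [0.6, 0.4, 0.3]
gripper_width: -0.0001
gripper_force: 0.0
```

Run:
```python
from workcell import manip
q=manip.sense();print(q["joints"],q["position"],q["orientation"],q["clock"],q["gripper_width"])
```

```text
[ 38.7021584    9.44039293 -16.2876886   94.7555825    2.61581719
  76.19420962 -50.15590881] [ 0.45733765 -0.24064115  0.25617528] [-1.79924129e+02 -5.96400041e-02  1.78452666e+01] 1.1 -9.693442652442173e-05
```

Run:
```python
from workcell import manip, read_camera
import pickle,cv2,numpy as np
q=manip.sense();c=read_camera("wrist");pickle.dump((q,c),open("w1.pkl","wb"));cv2.imwrite("pics/w1.png",c["color"][:,:,::-1]);print(c["mtx"],c["mount"])
n=11;D=np.array([.585-.457,.178+.2406])*100/n
for k in range(n):
    p=np.radians(17.8+k*85.2/n);print(round(D[0]*np.cos(p)+D[1]*np.sin(p),1),round(D[0]*np.sin(p)-D[1]*np.cos(p),1))
```

```text
[[332.13250163   0.         259.13936061]
 [  0.         332.13250163 196.06062315]
 [  0.           0.           1.        ]] [[ 4.00447601e-04 -9.50633405e-01 -3.10315919e-01  8.06309761e-02]
 [ 9.99999639e-01  6.13137627e-04 -5.87857862e-04 -4.79608691e-05]
 [ 7.49103687e-04 -3.10315572e-01  9.50633307e-01 -1.17183914e-01]
 [ 0.00000000e+00  0.00000000e+00  0.00000000e+00  1.00000000e+00]]
2.3 -3.3
2.7 -2.9
3.1 -2.5
3.4 -2.1
3.6 -1.6
3.8 -1.1
3.9 -0.6
4.0 -0.1
4.0 0.5
3.9 1.0
3.7 1.5
```

View pics/w1.png

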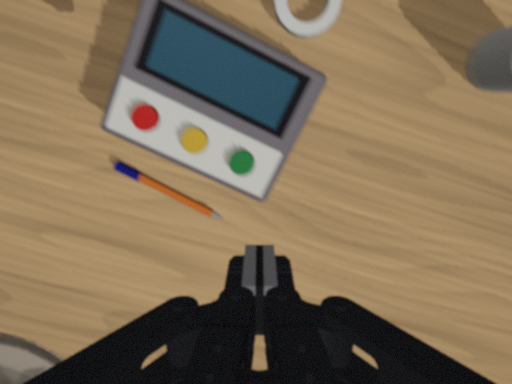

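The wrist view shows green (242,162), yellow (194,139), red (145,117), and the closed fingertips at about (260,248).

Emit:
servo_tool([
  {"dx":2.3,"dy":-3.3,"dz":0,"ax":0,"ay":0,"az":-0.135,"hand":-1},
  {"dx":2.7,"dy":-2.9,"dz":0,"ax":0,"ay":0,"az":-0.135,"hand":-1},
  {"dx":3.1,"dy":-2.5,"dz":0,"ax":0,"ay":0,"az":-0.135,"hand":-1},
  {"dx":3.4,"dy":-2.1,"dz":0,"ax":0,"ay":0,"az":-0.135,"hand":-1},
  {"dx":3.6,"dy":-1.6,"dz":0,"ax":0,"ay":0,"az":-0.135,"hand":-1},
  {"dx":3.8,"dy":-1.1,"dz":0,"ax":0,"ay":0,"az":-0.135,"hand":-1},
  {"dx":3.9,"dy":-0.6,"dz":0,"ax":0,"ay":0,"az":-0.135,"hand":-1},
  {"dx":4.0,"dy":-0.1,"dz":0,"ax":0,"ay":0,"az":-0.135,"hand":-1},
  {"dx":3.0,"dy":0.4,"dz":0,"ax":0,"ay":0,"az":-0.135,"hand":-1},
  {"dx":0,"dy":0,"dz":0,"ax":0,"ay":0,"az":-0.135,"hand":-1},
])

```text
clock: 2.15
position: [0.5599, 0.092, 0.2559]
orientation: [-180.0, -0.2, 95.6]
force: [-0.2, 0.2, 0.0]
gripper_width: 0.0003
gripper_force: 0.0
```

```bash
cat >> h.py <<'E'
from scipy.spatial.transform import Rotation as Rn
def wcam(q,c):
    T=np.eye(4);T[:3,:3]=Rn.from_euler("xyz",q["orientation"],degrees=True).as_matrix();T[:3,3]=q["position"]
    M=np.linalg.inv(T@c["mount"]);return dict(mtx=c["mtx"],R=M[:3,:3],t=M[:3,3])
def tool(q,P):
    return Rn.from_euler("xyz",q["orientation"],degrees=True).inv().apply(np.asarray(P)-q["position"])*100
E
python3 - <<'E'
from workcell import manip, read_camera
import pickle;from h import *
np.set_printoptions(precision=4,suppress=True)
q,c=pickle.load(open("w1.pkl","rb"));w=wcam(q,c)
for k in("green","yellow","red"):
    for u,s in blobs(c["color"],k,(120,90,270,180),50):print(k,u,s[4],plane(w,u,.058))
q=manip.sense();c=read_camera("wrist");w=wcam(q,c);pickle.dump((q,c),open("w2.pkl","wb"));cv2.imwrite("pics/w2.png",c["color"][:,:,::-1])
print(q["position"],q["orientation"],q["clock"],q["joints"])
for u,s in blobs(c["color"],"purple",(0,0,512,384),40):print(u,s,plane(w,u,.105),plane(w,u,.131))
E
```

```text
green [241.2163 162.0356] 393 [ 0.4637 -0.2198  0.058 ]
yellow [193.7933 139.9038] 416 [ 0.4703 -0.1709  0.058 ]
red [144.4887 116.6969] 485 [ 0.4771 -0.122   0.058 ]
[0.5599 0.092  0.2559] [-179.9732   -0.1658   95.5946] 2.15 [ 17.1459  18.6993 -37.6338  86.5265  11.3455  78.6757 -15.6556]
[303.9954  83.21  ] [291  71  28  25 438] [0.5868 0.1788 0.105 ] [0.5835 0.1781 0.131 ]
[305.2579 146.4717] [296 136  21  23 318] [0.5946 0.1308 0.105 ] [0.5905 0.1347 0.131 ]
[124.4203 300.8261] [122 291   6  20  69] [ 0.445  -0.0309  0.105 ] [ 0.4554 -0.0113  0.131 ]
```

View pics/w2.png

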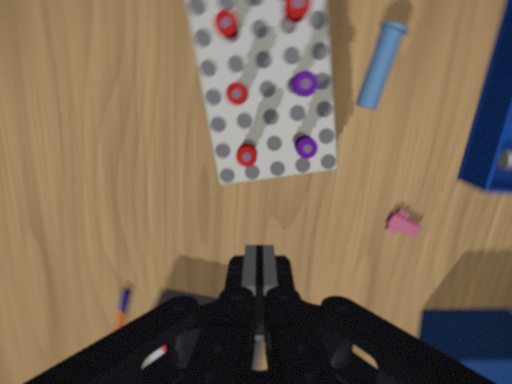

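The w2 view shows the raised purple cap at (304,83), which is (0.584,0.178) in the world, 50 mm from the seated one at (305,146). That fits the grid. I'll go over it.

Emit:
servo_tool([
  {"dx":2.8,"dy":1.1,"dz":0,"ax":0,"ay":0,"az":0,"hand":-1},
  {"dx":2.8,"dy":1.1,"dz":0,"ax":0,"ay":0,"az":0,"hand":-1},
  {"dx":2.8,"dy":1.0,"dz":0,"ax":0,"ay":0,"az":0,"hand":-1},
  {"dx":0,"dy":0,"dz":1.5,"ax":0,"ay":0,"az":-0.13,"hand":-1},
  {"dx":0,"dy":0,"dz":2,"ax":0,"ay":0,"az":0,"hand":-1},
  {"dx":0,"dy":0,"dz":1.5,"ax":0,"ay":0,"az":0,"hand":-1},
  {"dx":0,"dy":0,"dz":0,"ax":0,"ay":0,"az":0,"hand":-1},
  {"dx":0,"dy":0,"dz":0,"ax":0,"ay":0,"az":0,"hand":-1},
])

```text
clock: 3.0
position: [0.5851, 0.1723, 0.2064]
orientation: [-180.0, 0.0, 102.2]
force: [0.9, -0.0, 0.4]
gripper_width: -0.0001
gripper_force: 0.0
```

Run:
```python
from workcell import manip, read_camera
from h import *
np.set_printoptions(precision=4,suppress=True)
q=manip.sense();c=read_camera("wrist");w=wcam(q,c);cv2.imwrite("pics/w3.png",c["color"][:,:,::-1])
print(q["position"],q["orientation"],q["clock"],q["force"])
for u,s in blobs(c["color"],"purple",(0,0,512,384),40):print(u,s,plane(w,u,.105),plane(w,u,.131))
print("tcp target err in tool cm",tool(q,[.584,.1785,.13]))
```

```text
[0.5851 0.1723 0.2064] [-179.9695    0.0159  102.1938] 3.0 [ 0.8828 -0.034   0.3619]
[179.9971  44.5508] [163  28  34  32 679] [0.5172 0.2646 0.105 ] [0.5234 0.263  0.131 ]
[260.0351  43.2724] [247  28  27  32 569] [0.5642 0.2755 0.105 ] [0.5648 0.2726 0.131 ]
[261.2071 208.0112] [248 192  27  34 623] [0.5874 0.1726 0.105 ] [0.5852 0.1819 0.131 ]
tcp target err in tool cm [0.6315 0.0322 7.6423]
```

View pics/w3.png

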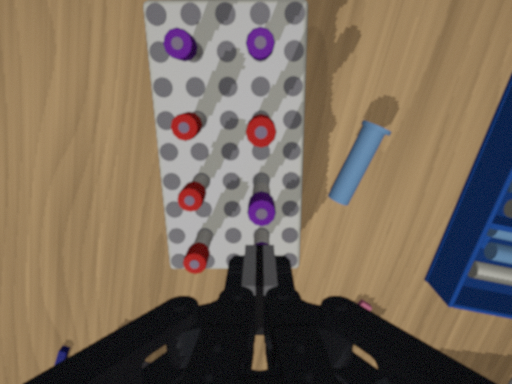

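The cap (261,208) is just ahead of the fingertips (260,248). I'll shift 6 mm forward and come down to just above the cap.

Emit:
servo_tool([
  {"dx":0.6,"dy":0,"dz":0.5,"ax":0,"ay":0,"az":0,"hand":-1},
  {"dx":0,"dy":0,"dz":1.3,"ax":0,"ay":0,"az":0,"hand":-1},
  {"dx":0,"dy":0,"dz":1.2,"ax":0,"ay":0,"az":0,"hand":-1},
  {"dx":0,"dy":0,"dz":0.6,"ax":0,"ay":0,"az":0,"hand":-1},
  {"dx":0,"dy":0,"dz":0.2,"ax":0,"ay":0,"az":0,"hand":-1},
  {"dx":0,"dy":0,"dz":0,"ax":0,"ay":0,"az":0,"hand":-1},
  {"dx":0,"dy":0,"dz":0,"ax":0,"ay":0,"az":0,"hand":-1},
])

```text
clock: 3.75
position: [0.5839, 0.179, 0.1687]
orientation: [180.0, -0.0, 102.3]
force: [0.1, 0.1, -0.0]
gripper_width: -0.0003
gripper_force: 0.0
```

Emit:
servo_tool([
  {"dx":0,"dy":0,"dz":0.2,"ax":0,"ay":0,"az":0,"hand":-1},
  {"dx":0,"dy":0,"dz":0.3,"ax":0,"ay":0,"az":0,"hand":-1},
  {"dx":0,"dy":0,"dz":0.3,"ax":0,"ay":0,"az":0,"hand":-1},
  {"dx":0,"dy":0,"dz":0.3,"ax":0,"ay":0,"az":0,"hand":-1},
  {"dx":0,"dy":0,"dz":0.3,"ax":0,"ay":0,"az":0,"hand":-1},
])

```text
clock: 4.25
position: [0.5836, 0.1789, 0.1542]
orientation: [-180.0, 0.0, 102.3]
force: [-1.3, -0.7, 2.9]
gripper_width: 0.0002
gripper_force: 1.2
```

Contact is at about 2.9 N, the tube's own friction. I'll keep pushing.

Emit:
servo_tool([
  {"dx":0,"dy":0,"dz":0.3,"ax":0,"ay":0,"az":0,"hand":-1},
  {"dx":0,"dy":0,"dz":0.3,"ax":0,"ay":0,"az":0,"hand":-1},
  {"dx":0,"dy":0,"dz":0.3,"ax":0,"ay":0,"az":0,"hand":-1},
  {"dx":0,"dy":0,"dz":0.3,"ax":0,"ay":0,"az":0,"hand":-1},
  {"dx":0,"dy":0,"dz":0.3,"ax":0,"ay":0,"az":0,"hand":-1},
  {"dx":0,"dy":0,"dz":0.2,"ax":0,"ay":0,"az":0,"hand":-1},
  {"dx":0,"dy":0,"dz":0.2,"ax":0,"ay":0,"az":0,"hand":-1},
  {"dx":0,"dy":0,"dz":0.1,"ax":0,"ay":0,"az":0,"hand":-1},
  {"dx":0,"dy":0,"dz":0,"ax":0,"ay":0,"az":0,"hand":-1},
])

```text
clock: 5.15
position: [0.5837, 0.179, 0.1341]
orientation: [-180.0, -0.0, 102.3]
force: [1.2, -0.7, -0.4]
gripper_width: 0.0
gripper_force: 0.0
```

Emit:
servo_tool([
  {"dx":0,"dy":0,"dz":0.1,"ax":0,"ay":0,"az":0,"hand":-1},
  {"dx":0,"dy":0,"dz":0.1,"ax":0,"ay":0,"az":0,"hand":-1},
  {"dx":0,"dy":0,"dz":0.1,"ax":0,"ay":0,"az":0,"hand":-1},
])

```text
clock: 5.45
position: [0.5837, 0.179, 0.1314]
orientation: [180.0, -0.0, 102.3]
force: [-0.0, -0.4, 2.6]
gripper_width: 0.0003
gripper_force: 1.2
```

Emit:
servo_tool([
  {"dx":0,"dy":0,"dz":0.1,"ax":0,"ay":0,"az":0,"hand":-1},
  {"dx":0,"dy":0,"dz":0.05,"ax":0,"ay":0,"az":0,"hand":-1},
])

```text
clock: 5.65
position: [0.5838, 0.1791, 0.1302]
orientation: [180.0, -0.0, 102.3]
force: [-3.2, -1.4, 7.8]
gripper_width: 0.0001
gripper_force: 3.9
```

The force rises to about 8 N with the tips at 105 mm, so the tube is on its hard stop. I'll withdraw and check.

Emit:
servo_tool([
  {"dx":0,"dy":0,"dz":0,"ax":0,"ay":0,"az":0,"hand":-1},
  {"dx":0,"dy":0,"dz":-0.5,"ax":0,"ay":0,"az":0,"hand":-1},
  {"dx":0,"dy":0,"dz":-2,"ax":0,"ay":0,"az":0,"hand":-1},
  {"dx":0,"dy":0,"dz":-3,"ax":0,"ay":0,"az":0,"hand":-1},
  {"dx":-1,"dy":0,"dz":-3,"ax":0,"ay":0,"az":0,"hand":-1},
  {"dx":-3,"dy":0,"dz":-2,"ax":0,"ay":0,"az":0,"hand":-1},
  {"dx":-3,"dy":0,"dz":-1,"ax":0,"ay":0,"az":0,"hand":-1},
  {"dx":-2,"dy":0,"dz":0,"ax":0,"ay":0,"az":0,"hand":-1},
  {"dx":0,"dy":0,"dz":0,"ax":0,"ay":0,"az":0,"hand":-1},
])

```text
clock: 6.55
position: [0.6041, 0.0865, 0.245]
orientation: [180.0, 0.1, 102.0]
force: [0.1, -0.4, -0.3]
gripper_width: -0.0002
gripper_force: 0.0
```

Run:
```python
from workcell import manip, read_camera
from h import *
np.set_printoptions(precision=4,suppress=True)
q=manip.sense();c=read_camera("wrist");w=wcam(q,c);cv2.imwrite("pics/w4.png",c["color"][:,:,::-1])
print(q["position"],q["orientation"],q["clock"])
for k in("purple","red"):
  for u,s in blobs(c["color"],k,(0,0,512,290),60):print(k,u,s,plane(w,u,.105))
s=read_camera("scene")
for u,st in blobs(s["color"],"purple",(235,210,345,275)):print("scene",u,st)
# go to green: world delta
D=np.array([.463,-.2205])-q["position"][:2];print("delta",D,tool(q,[.463,-.2205,.058]))
n=10
for i in range(n):
    p=np.radians(q["orientation"][2]-i*6.5);print(round(100/n*(D[0]*np.cos(p)+D[1]*np.sin(p)),1),round(100/n*(D[0]*np.sin(p)-D[1]*np.cos(p)),1))
```

```text
[0.6041 0.0865 0.245 ] [179.9753   0.1099 101.9686] 6.55
purple [259.245  66.339] [248  55  23  24 351] [0.5856 0.179  0.105 ]
purple [259.8019 134.192 ] [250 123  21  24 323] [0.5961 0.1316 0.105 ]
red [190.4336   2.646 ] [180   0  21   8 113] [0.5312 0.209  0.105 ]
red [192.4267  67.653 ] [179  56  27  24 389] [0.5386 0.1681 0.105 ]
red [197.0708 134.6246] [185 125  24  22 325] [0.5491 0.1213 0.105 ]
scene [263.3043 229.7826] [261 226   6   9  46]
scene [279.4286 237.7619] [277 234   6   9  42]
scene [325.0217 243.    ] [322 239   7   9  46]
scene [313.7333 254.3111] [311 250   7   9  45]
delta [-0.1411 -0.307 ] [-27.0752 -20.1798  18.7393]
-2.7 -2.0
-2.9 -1.7
-3.1 -1.4
-3.2 -1.0
-3.3 -0.6
-3.4 -0.2
-3.4 0.1
-3.3 0.5
-3.3 0.9
-3.1 1.3
```

The tube is seated: its cap spacing matches the row, and it dropped 9 px in the scene view to line up with its neighbour. Next, the green key at (0.463,-0.220).

Emit:
servo_tool([
  {"dx":-2.7,"dy":-2.0,"dz":0,"ax":0,"ay":0,"az":0.113,"hand":-1},
  {"dx":-2.9,"dy":-1.7,"dz":0,"ax":0,"ay":0,"az":0.113,"hand":-1},
  {"dx":-3.1,"dy":-1.4,"dz":0,"ax":0,"ay":0,"az":0.113,"hand":-1},
  {"dx":-3.2,"dy":-1.0,"dz":0,"ax":0,"ay":0,"az":0.113,"hand":-1},
  {"dx":-3.3,"dy":-0.6,"dz":0,"ax":0,"ay":0,"az":0.113,"hand":-1},
  {"dx":-3.4,"dy":-0.2,"dz":0,"ax":0,"ay":0,"az":0.113,"hand":-1},
  {"dx":-3.4,"dy":0.1,"dz":0,"ax":0,"ay":0,"az":0.113,"hand":-1},
  {"dx":-3.3,"dy":0.5,"dz":0,"ax":0,"ay":0,"az":0.113,"hand":-1},
  {"dx":-3.3,"dy":0.9,"dz":0,"ax":0,"ay":0,"az":0.113,"hand":-1},
  {"dx":-3.1,"dy":1.3,"dz":0,"ax":0,"ay":0,"az":0.113,"hand":-1},
])

```text
clock: 7.65
position: [0.4643, -0.2161, 0.2447]
orientation: [-180.0, -0.0, 37.5]
force: [0.6, -0.7, 0.5]
gripper_width: 0.0002
gripper_force: 0.0
```

Emit:
servo_tool([
  {"dx":0,"dy":0,"dz":1,"ax":0,"ay":0,"az":0,"hand":-1},
  {"dx":0,"dy":0,"dz":3,"ax":0,"ay":0,"az":0,"hand":-1},
  {"dx":0,"dy":0,"dz":2,"ax":0,"ay":0,"az":0,"hand":-1},
  {"dx":0,"dy":0,"dz":0,"ax":0,"ay":0,"az":0,"hand":-1},
  {"dx":0,"dy":0,"dz":0,"ax":0,"ay":0,"az":0,"hand":-1},
])

```text
clock: 8.15
position: [0.465, -0.2153, 0.185]
orientation: [-179.9, -0.0, 37.7]
force: [1.0, 0.3, 0.4]
gripper_width: -0.0003
gripper_force: 0.0
```

Run:
```python
from workcell import manip, read_camera
from h import *
np.set_printoptions(precision=4,suppress=True)
q=manip.sense();c=read_camera("wrist");w=wcam(q,c);cv2.imwrite("pics/w5.png",c["color"][:,:,::-1])
print(q["position"],q["orientation"],q["clock"])
for u,s in blobs(c["color"],"green",(0,0,512,384),60):P=plane(w,u,.057);print(u,s,P,tool(q,P))
```

```text
[ 0.465  -0.2153  0.185 ] [-179.9461   -0.0147   37.7347] 8.15
[263.2395 204.0808] [249 190  30  30 693] [ 0.4623 -0.2215  0.057 ] [-0.5965  0.3364 12.7958]
```

View pics/w5.png

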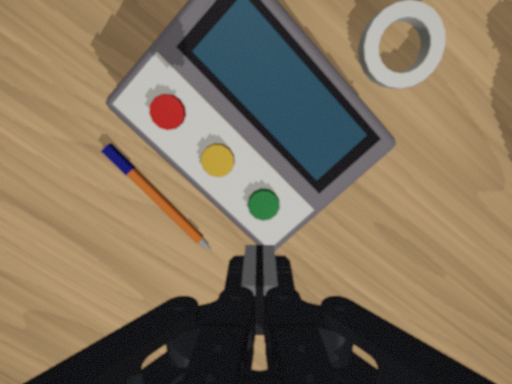

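The w5 view shows the green key whole at (263,204), nearly under the fingertips. I'll shift by (-0.6, +0.3) cm and descend to just above it.

Emit:
servo_tool([
  {"dx":-0.6,"dy":0.3,"dz":1,"ax":0,"ay":0,"az":0,"hand":-1},
  {"dx":0,"dy":0,"dz":2.5,"ax":0,"ay":0,"az":0,"hand":-1},
  {"dx":0,"dy":0,"dz":2.5,"ax":0,"ay":0,"az":0,"hand":-1},
  {"dx":0,"dy":0,"dz":2,"ax":0,"ay":0,"az":0,"hand":-1},
  {"dx":0,"dy":0,"dz":1,"ax":0,"ay":0,"az":0,"hand":-1},
  {"dx":0,"dy":0,"dz":0.4,"ax":0,"ay":0,"az":0,"hand":-1},
  {"dx":0,"dy":0,"dz":0,"ax":0,"ay":0,"az":0,"hand":-1},
  {"dx":0,"dy":0,"dz":0,"ax":0,"ay":0,"az":0,"hand":-1},
])

```text
clock: 9.0
position: [0.4623, -0.2232, 0.0918]
orientation: [179.9, -0.0, 37.6]
force: [0.3, -0.7, -0.2]
gripper_width: -0.0003
gripper_force: 0.0
```

Emit:
servo_tool([
  {"dx":0,"dy":0,"dz":0.2,"ax":0,"ay":0,"az":0,"hand":-1},
  {"dx":0,"dy":0,"dz":0.2,"ax":0,"ay":0,"az":0,"hand":-1},
  {"dx":0,"dy":0,"dz":0.2,"ax":0,"ay":0,"az":0,"hand":-1},
  {"dx":0,"dy":0,"dz":0,"ax":0,"ay":0,"az":0,"hand":-1},
])

```text
clock: 9.4
position: [0.4614, -0.2228, 0.0846]
orientation: [-180.0, 0.0, 37.6]
force: [0.4, -0.5, 0.4]
gripper_width: 0.0
gripper_force: 0.0
```

Now press to the stop, with TCP at about 0.077.

Emit:
servo_tool([
  {"dx":0,"dy":0,"dz":0.2,"ax":0,"ay":0,"az":0,"hand":-1},
  {"dx":0,"dy":0,"dz":0.2,"ax":0,"ay":0,"az":0,"hand":-1},
  {"dx":0,"dy":0,"dz":0.2,"ax":0,"ay":0,"az":0,"hand":-1},
  {"dx":0,"dy":0,"dz":0.1,"ax":0,"ay":0,"az":0,"hand":-1},
  {"dx":0,"dy":0,"dz":0,"ax":0,"ay":0,"az":0,"hand":-1},
])

```text
clock: 9.9
position: [0.4617, -0.2229, 0.0779]
orientation: [180.0, -0.0, 37.6]
force: [-0.5, 0.5, 3.5]
gripper_width: -0.0002
gripper_force: 1.7
```

Emit:
servo_tool([
  {"dx":0,"dy":0,"dz":0.1,"ax":0,"ay":0,"az":0,"hand":-1},
  {"dx":0,"dy":0,"dz":0.05,"ax":0,"ay":0,"az":0,"hand":-1},
  {"dx":0,"dy":0,"dz":0,"ax":0,"ay":0,"az":0,"hand":-1},
  {"dx":0,"dy":0,"dz":0,"ax":0,"ay":0,"az":0,"hand":-1},
  {"dx":0,"dy":0,"dz":0,"ax":0,"ay":0,"az":0,"hand":-1},
])

```text
clock: 10.4
position: [0.4618, -0.2229, 0.077]
orientation: [180.0, -0.0, 37.6]
force: [-2.4, 1.2, 9.7]
gripper_width: -0.0002
gripper_force: 4.8
```

The force passed 4 N and reached 9.7 N, so the key is fully down on its stop. Withdrawing.

Emit:
servo_tool([
  {"dx":0,"dy":0,"dz":-0.5,"ax":0,"ay":0,"az":0,"hand":-1},
  {"dx":0,"dy":0,"dz":-2,"ax":0,"ay":0,"az":0,"hand":-1},
  {"dx":0,"dy":0,"dz":-3,"ax":0,"ay":0,"az":0,"hand":-1},
  {"dx":0,"dy":0,"dz":-4,"ax":0,"ay":0,"az":0,"hand":-1},
  {"dx":0,"dy":0,"dz":-4,"ax":0,"ay":0,"az":0,"hand":-1},
  {"dx":0,"dy":0,"dz":-2,"ax":0,"ay":0,"az":0,"hand":-1},
  {"dx":0,"dy":0,"dz":0,"ax":0,"ay":0,"az":0,"hand":-1},
  {"dx":0,"dy":0,"dz":0,"ax":0,"ay":0,"az":0,"hand":-1},
])

```text
clock: 11.2
position: [0.4614, -0.2229, 0.2311]
orientation: [180.0, 0.0, 37.6]
force: [0.6, -0.7, -0.0]
gripper_width: 0.0002
gripper_force: 0.0
```

Run:
```python
from workcell import manip, read_camera
from h import *
s=read_camera("scene");d=__import__("pickle").load(open("cams.pkl","rb"))["scene"]
for im in(d,s):
  for k,r in(("purple",(235,210,345,275)),("red",(235,210,345,275)),("green",(200,160,255,200))):print(k,[tuple(u.round(1)) for u,_ in blobs(im["color"],k,r)])
print(manip.sense()["position"],manip.finish_job())
```

```text
purple [(np.float64(279.7), np.float64(228.4)), (np.float64(263.3), np.float64(229.8)), (np.float64(324.9), np.float64(242.8)), (np.float64(313.8), np.float64(254.3))]
red [(np.float64(275.3), np.float64(220.1)), (np.float64(290.9), np.float64(227.2)), (np.float64(307.6), np.float64(235.0)), (np.float64(297.1), np.float64(236.4))]
green [(np.float64(224.0), np.float64(170.0))]
purple [(np.float64(263.4), np.float64(230.4)), (np.float64(279.4), np.float64(238.2)), (np.float64(325.0), np.float64(243.1)), (np.float64(313.7), np.float64(254.5))]
red [(np.float64(275.1), np.float64(220.4)), (np.float64(291.1), np.float64(227.6)), (np.float64(307.4), np.float64(235.3)), (np.float64(297.1), np.float64(237.2))]
green [(np.float64(224.0), np.float64(170.0))]
the job is handed in; nothing more can be done
[ 0.46096636 -0.22270502  0.23025922] None
```

The raised purple tube is seated, the green key was pressed to its stop and released, the arm is withdrawn, and the job is handed in; no verdict was returned, but the last scene image shows no visible shift in the other tubes.

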